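# Pack the last two reagent bottles into the divided bottle crate

## Robot

A 7-joint arm with a two-finger parallel gripper is mounted at the origin on a cart in front of the work surface, level with it; the furniture and walls round the work are solid. World frame = base frame: x ahead of the robot, y to its left, z up, the work surface at z = 0. Lengths are in m, angles in rad, forces in N, time in s.
With the tool pointing down it reaches from about 0.425 to 0.925 m from the base axis. Payload 6.8 kg.
Tool frame: the origin (TCP) lies at the very end of the fingers, on their centre line; the grasp point (between the pads) lies 19 mm behind it (bot.grasp_offset is the distance from the TCP to the grasp point, in m); z points along the fingers, y is the direction in which the jaws open and shut (so a half turn about z gives the same grasp; the last joint's range is limited). The gripper opens to 85 mm and grips with 20 to 120 N. Pads are 22 mm wide; open, the fingers measure 114 mm over their backs; the gripper's body (76 mm by 85 mm) begins 54 mm behind the grasp point. The pads swing forward as they close: fully open they stand 13 mm farther back than shut.
Start: joints at [-1.446, 0.477, 0.022, 1.555, -0.011, 1.109, -0.083], TCP at [0.156, 0.657, 0.205] pointing down, gripper open.
Joint ranges: [-2.96, 2.96], [-0.34, 2.1], [-1.41, 1.46], [0.24, 2.44], [-1.37, 4.51], [0.17, 1.92], [-2.96, 2.96]. Speed limits (rad/s): [2.39, 2.39, 3.14, 3.14, 3.14, 3.14, 3.14].

## Interface

Orientations are given as a unit quaternion [w, x, y, z].
In Python, from station import monitor, cams, bot, finder gives the robot as it stands.
- The arm moves only by the tool jog_arm, never from a script. Its argument "plan" is a list of rows, each an object of numbers: "x", "y", "z": the shift along the tool's x, y, z as a fraction of full scale; "wx", "wy", "wz": the turn, a rotation vector about the tool's x, y, z as a fraction of full scale. A call has 1 to 12 rows; each row is the pose to reach, as a shift and turn from the pose measured when the call began, along the tool's axes at that moment, turning the shorter way round; what a row does not reach only later rows make up. Full scale, the value 1, is 20 cm for a shift and 180 degrees for a turn. A row lasts 1/12 s, in which the tool goes at most 41.7 mm and 7.16 degrees, less where a joint would pass 70% of its speed; a pose out of reach is approached as far as the arm can. A call with a number of a shift or a turn outside -1 to 1 is refused whole. A call with a gripper value outside its range is refused whole. "hand" is the opening, from -1 (shut) to 1 (fully open), set as the call begins (left out, the last holds). The fingers move at their own pace and stop on an object; "grip_force" is the grip in N (left out, the last holds). Time passes only in rows, so rows that repeat a pose let the fingers close. It gives the time, the measured TCP pose, the force and the opening at its end, in the units of the state.
- monitor.get_obs(): the state, without advancing time (a new reading comes with each control period).
- cams.read_camera(name): name is "scene" or "top" or "wrist"; returns the picture (480x640x3 uint8, red, green, blue); there is no depth.
- cams.get_calibration(name): a dict with "fx", "fy", "cx", "cy" (pixels), "extrinsics" (4x4, takes a point from world to camera coordinates). Camera axes: x right, y down, z forward; pixel columns grow to the right and rows downward; lengths in m; the calibration is good to about 2 mm. A picture is of the moment at which its call begins: read the wrist's pose just before it. get_calibration takes no time and is no camera call; for the wrist camera it gives the pose at the moment of the call.
- bot.hand_in(): hands the job in, once; it reports no verdict.
Trained networks look in the newest picture that a camera, given by its name, has taken for a name from the list of things; names that differ only in an ending like _2 or _b are one class to them, and where a whole thing is asked for, a point or a joint stands for the part that bears it (a point fixed in the world has none). Each returns a list of dicts, best first, with "confidence" (0 to 1); they miss things now and then, are a little off and sometimes report something else, mostly with a low value. They report only what shows in the picture. A call takes as long as a camera call. They do not tell look-alikes from the thing itself.
- finder.find_in(camera, target): "bbox" ([left, top, width, height] in pixels, round what is visible of it).
- finder.place_of(camera, target): "location" ([column, row] in pixels: a listed point, or the origin of a listed thing).
The state is a dict: "t": time; "q": joint angles; "joint_vel": joint speeds; "joint_torque": joint torques, N m; "eef_pos": TCP position; "tool_rot": TCP orientation; "contact_force": force on the tool from outside, world axes, zero at the start; "torque": the same for the moment, N m; "gripper_width": opening from 0.0 (shut) to 1.0 (fully open).
Only numpy, scipy, OpenCV 4.12 (cv2) and the standard library are available. Lean on these libraries where they do the work, as an engineer would, in place of code of your own. Each camera call takes 0.05 s, during which the arm holds its last target. There are 200 camera calls.

## Task

The bottle crate is going back to the chemical store: put the two bottles that are still standing on the bench beside the crate, the taller clear one and the shorter brown one, into its two empty compartments, each in the one made for its size. Lower them gently between the dividers (they are glass, do not let them drop in) until each stands upright on the crate's floor, then let go. Leave the crate where it is, the two bottles already packed in it standing in place, and the other things on the bench alone.

Things in the scene. Friction and masses are not known exactly. Their poses are not given: they have to be found in the camera images.
- crate: loose open crate, grey plastic, 1.6 kg, any yaw; 157 (its x) x 170 (its y) x 80 mm high, walls 5 mm, rim 2.5 mm further out. Two crossing white dividers, 4 mm thick, rounded tops 70 mm above the bench, make two large compartments on its +x side, two small ones on its -x side; one of each is empty, diagonally opposite. Inner floor 6 mm above the bench. Origin: centre of underside, z up
- cell_large_free (a point): centre of the floor of the empty large compartment, 78 x 78 mm inside, axes as the crate's. The packed bottles' caps stand 82 and 76 mm from it, so open the fingers only a little when letting go
- cell_small_free (a point): centre of the floor of the empty small compartment, 65 mm (crate's x) by 78 mm (crate's y) inside, axes as the crate's; too narrow for the clear bottle. The packed bottles' caps stand 82 and 76 mm from it
- bottle_clear: clear 250 ml glass bottle with white label and blue screw cap, about 0.33 kg, standing on the bench: 67 mm in diameter up to 102 mm high, then neck and cap 31 mm in diameter up to 145 mm. Cap does not turn. Origin: centre of underside, z up its axis. Fits the large compartment only. Grasp by the cap
- bottle_brown: brown 100 ml glass bottle with black screw cap, about 0.18 kg, standing on the bench: 57 mm in diameter up to 81 mm high, then neck and cap 26 mm in diameter up to 115 mm. Cap does not turn. Origin: centre of underside, z up its axis. Belongs in the small compartment. Grasp by the cap. (One far off at the left end of the bench is not part of the job)
- packed_large: a bottle like the clear one, loose, already standing in the other large compartment; origin: centre of underside
- packed_amber: a bottle like the brown one, loose, already standing in the other small compartment; origin: centre of underside
- spectrophotometer: bystander: heavy fixed bench instrument with a display, 0.36 m high, right of the bottles, covering about x 0.25 to 0.56, y -0.27 to -0.03 m; pass over or round it. Origin: centre of its underside
- timer: bystander: white bench timer, 47 x 68 x 66 mm, loose, behind the work; origin centre of its underside
- tape_roll: bystander: roll of pink tape lying flat, 52 mm across, 22 mm high, loose, among the work; origin centre of its underside
Not all that is in view belongs to the job. What is shaped like the bottle_clear but red is not meant.

How it is judged:
At the end, for the whole second after the job is handed in: Clear bottle on the floor of the formerly empty large compartment, brown one on that of the small: within 16 mm of its centre, underside within 6 mm of the floor, under 0.12 rad off upright, at rest; packed bottles upright, undersides within 12 mm of the crate's underside (horizontal distance between bottle_clear and cell_large_free below 0.016 m and z of bottle_clear in the frame of cell_large_free between -0.006 and 0.006 m and angle between each of bottle_clear, bottle_brown, packed_large, packed_amber's own z axis and vertical below 0.12 rad and linear speed of each of bottle_clear, bottle_brown below 0.02 m/s and horizontal distance between bottle_brown and cell_small_free below 0.016 m and z of bottle_brown in the frame of cell_small_free between -0.006 and 0.006 m and z of each of packed_large, packed_amber in the frame of crate below 0.012 m); the robot touches nothing.
It fails at once if a bottle drops or slams into the crate (faster than 0.6 m/s with its foot below the divider tops) ((horizontal distance between bottle_clear and crate below 0.1 m and height (world z) of bottle_clear below 0.066 m and linear speed of bottle_clear above 0.6 m/s) or (horizontal distance between bottle_brown and crate below 0.1 m and height (world z) of bottle_brown below 0.066 m and linear speed of bottle_brown above 0.6 m/s)).
It fails at once if a bottle is knocked over (tilted more than 0.6 rad) (angle between any of bottle_clear, bottle_brown, packed_large, packed_amber's own z axis and vertical above 0.6 rad).
It fails at once if a packed bottle is lifted off the crate's floor by more than 30 mm (height (world z) of any of packed_large, packed_amber above 0.036 m).
It fails at once if the crate is shifted by more than 40 mm (distance of crate from where it was at the start of the episode above 0.04 m).
It fails at once if the timer or the tape roll is shifted by more than 40 mm (distance of any of timer, tape_roll from where it was at the start of the episode above 0.04 m).
It also fails if it takes over 64 s, if anything falls off the work surface, if the arm or the gripper's body presses on something with over 40 N, if the wrist force passes 120 N, or if a joint passes its speed limit or range.

## Working session

There is one attempt and no reset: what is moved stays moved. The work goes in short steps, Python scripts to look and compute and a tool call to move; the robot and the scene stay as the last step left them, time stands still between calls to the robot, and variables do not carry over. Pictures are saved under pics/ and viewed, about 8 in all and at most 12, crops included, and the job is handed in when it is done.

Besides the shell and the picture viewer there is one more tool, called after "Request:" by a JSON object that holds its "fn" and its "kwargs". jog_arm: Moves the arm, as the interface text tells. Shift numbers are shares of 20 cm and turn numbers shares of 180 degrees, none past 1 either way. Its arguments: {"type":"object","properties":{"plan":{"type":"array","items":{"type":"object","properties":{"x":{"type":"number","minimum":-1,"maximum":1},"y":{"type":"number","minimum":-1,"maximum":1},"z":{"type":"number","minimum":-1,"maximum":1},"wx":{"type":"number","minimum":-1,"maximum":1},"wy":{"type":"number","minimum":-1,"maximum":1},"wz":{"type":"number","minimum":-1,"maximum":1}}}},"hand":{"type":"number"},"grip_force":{"type":"number"}},"required":["plan"]}

```bash
mkdir -p pics; cat > h.py <<'E'
import numpy as np, cv2
from station import monitor, cams, bot, finder
from scipy.spatial.transform import Rotation as R
def shot(n,f):
    im=cams.read_camera(n); cv2.imwrite('pics/'+f,im[:,:,::-1]); return im
def ray(c,uv,z):
    k=cams.get_calibration(c) if isinstance(c,str) else c
    E=np.array(k['extrinsics']); d=np.array([(uv[0]-k['cx'])/k['fx'],(uv[1]-k['cy'])/k['fy'],1])
    o=-E[:3,:3].T@E[:3,3]; d=E[:3,:3].T@d
    return o+d*(z-o[2])/d[2]
def proj(c,p):
    k=cams.get_calibration(c) if isinstance(c,str) else c
    E=np.array(k['extrinsics']); q=E[:3,:3]@np.asarray(p,float)+E[:3,3]
    return np.array([k['fx']*q[0]/q[2]+k['cx'],k['fy']*q[1]/q[2]+k['cy']])
def toolshift(target, o=None):
    o=o or monitor.get_obs(); w,x,y,z=o['tool_rot']
    return R.from_quat([x,y,z,w]).inv().apply(np.array(target)-o['eef_pos'])/0.2
E
python3 - <<'E'
from h import *
np.set_printoptions(precision=3,suppress=True)
o=monitor.get_obs(); print(o)
ims=[shot(n,n+'0.png') for n in('scene','top','wrist')]
for n in('scene','top'):
    k=cams.get_calibration(n);E=np.array(k['extrinsics']);print(n,-E[:3,:3].T@E[:3,3],E[2,:3])
    for t,z in(('crate',0),('cell_large_free',.006),('cell_small_free',.006),('bottle_clear',0),('bottle_brown',0),('packed_large',.006),('packed_amber',.006),('timer',0),('tape_roll',0)):
        for d in finder.place_of(n,t)[:3]:
            print(n,t,round(d['confidence'],2),np.array(d['location']),ray(n,d['location'],z))
E
```

```text
{'t': 0.0, 'q': array([-1.446,  0.478,  0.022,  1.556, -0.012,  1.109, -0.083]), 'joint_vel': array([-0.   ,  0.001, -0.002, -0.002, -0.002, -0.002, -0.001]), 'joint_torque': array([  0.001, -59.646,   1.608, -28.12 ,   0.012,   0.009,   0.   ]), 'eef_pos': array([0.156, 0.656, 0.204]), 'tool_rot': array([-0.   ,  0.116,  0.993, -0.001]), 'contact_force': array([-0.506, -0.118,  0.569]), 'torque': array([ 0.002, -0.073,  0.005]), 'gripper_width': 1.0024244034714336}
scene [ 0.548 -0.515  0.792] [-0.038  0.672 -0.74 ]
scene crate 0.92 [325.2 186.9] [0.506 0.353 0.   ]
scene crate 0.64 [349.3 187.3] [0.561 0.353 0.   ]
scene cell_large_free 0.73 [346.4 185.6] [0.554 0.352 0.006]
scene cell_large_free 0.39 [323.9 202.8] [0.505 0.295 0.006]
scene cell_small_free 0.61 [298.8 185.7] [0.447 0.349 0.006]
scene bottle_clear 0.96 [240.  247.8] [0.339 0.166 0.   ]
scene bottle_clear 0.86 [294.  261.9] [0.452 0.132 0.   ]
scene bottle_brown 0.76 [398.8 277.8] [0.657 0.098 0.   ]
scene packed_large 0.6 [323.4 169.4] [0.5   0.406 0.006]
scene packed_amber 0.89 [327.3 203.1] [0.513 0.294 0.006]
scene timer 0.89 [416.3 238.8] [0.699 0.2   0.   ]
top [0.197 0.036 1.077] [ 0.283  0.087 -0.955]
top crate 0.77 [209.8 207.9] [0.503 0.354 0.   ]
top cell_large_free 0.95 [217.8 184.9] [0.554 0.355 0.006]
top cell_small_free 0.55 [207.2 233.2] [0.449 0.338 0.006]
top bottle_clear 0.64 [265.8 314.1] [0.331 0.171 0.   ]
top bottle_clear 0.56 [296.5 263.1] [0.447 0.146 0.   ]
top bottle_brown 0.95 [341.3 180.5] [0.646 0.113 0.   ]
top packed_large 0.59 [185.9 205.1] [0.492 0.402 0.006]
top packed_amber 0.75 [234.8 215.2] [0.503 0.298 0.006]
top timer 0.66 [309.1 151. ] [0.69  0.199 0.   ]
top tape_roll 0.98 [335.2 243.8] [0.51  0.084 0.   ]
```

View pics/scene0.png

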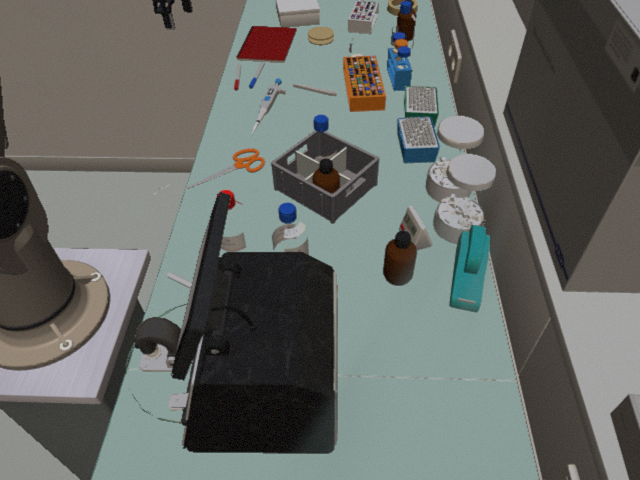

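View pics/top0.png

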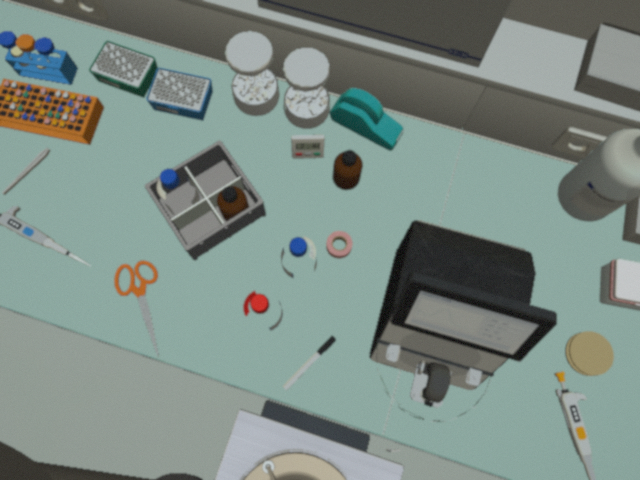

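The scene shows a red-capped look-alike at top (260,303), the clear bottle with the blue cap at top (298,246) and scene (288,213), and the free brown bottle at top (349,158) and scene (403,240). The far brown bottle at scene (405,20) is not part of the job. The crate is at top (205,200), with its free cells on the right-front and left sides. Next I'll triangulate the caps and get the crate's yaw.

```bash
python3 - <<'E'
from h import *
np.set_printoptions(precision=4,suppress=True)
def P(n):
    k=cams.get_calibration(n);K=np.array([[k['fx'],0,k['cx']],[0,k['fy'],k['cy']],[0,0,1]]);return K@np.array(k['extrinsics'])[:3]
# cap-pixel centroids near seeds by colour
im={n:cv2.imread(f'pics/{n}0.png') for n in('scene','top')}
def cen(n,s,kind,r=14):
    hsv=cv2.cvtColor(im[n],cv2.COLOR_BGR2HSV); m=cv2.inRange(hsv,(105,120,60),(130,255,255)) if kind=='b' else cv2.inRange(im[n],(0,0,0),(38,38,42))
    w=np.zeros_like(m);cv2.circle(w,s,r,255,-1);y,x=np.nonzero(m&w);return np.array([x.mean(),y.mean()]),len(x)
for name,a,b,k in(('clear',(288,213),(298,246),'b'),('pl',(321,123),(169,178),'b'),('brown',(403,240),(349,158),'k'),('amber',(326,166),(230,194),'k')):
    (u,n1),(v,n2)=cen('scene',a,k),cen('top',b,k)
    X=cv2.triangulatePoints(P('scene'),P('top'),u,v)[:,0];print(name,u,n1,v,n2,X[:3]/X[3])
# crate model fit: show corners
C=np.array([.503,.353]);out=im['top'].copy();o2=im['scene'].copy()
a=np.deg2rad(53);Rm=np.array([[np.cos(a),-np.sin(a)],[np.sin(a),np.cos(a)]])
for dx,dy in((.081,.0875),(.081,-.0875),(-.081,-.0875),(-.081,.0875)):
    p=[*(C+Rm@[dx,dy]),.08]
    for o,n in((out,'top'),(o2,'scene')): cv2.drawMarker(o,tuple(int(round(q)) for q in proj(n,p)),(0,0,255),0,5)
for x,y in((.0345,-.041),(-.041,.041)):
    p=[*(C+Rm@[x,y]),.006]
    for o,n in((out,'top'),(o2,'scene')): cv2.drawMarker(o,tuple(int(round(q)) for q in proj(n,p)),(0,255,0),0,5)
A=cv2.resize(out[130:270,130:270],(400,400),interpolation=2);B=cv2.resize(o2[110:250,255:395],(400,400),interpolation=2)
cv2.imwrite('pics/fit.png',np.hstack([A,B]))
E
```

```text
clear [287.0171 212.3072] 293 [297.6851 246.2766] 235 [0.4466 0.1405 0.1306]
pl [320.467  122.8726] 212 [169.2744 178.2347] 277 [0.4956 0.4057 0.1365]
brown [402.1106 239.9912] 226 [348.0526 160.2   ] 95 [0.6528 0.1069 0.097 ]
amber [325.574  166.3077] 169 [229.5545 196.396 ] 101 [0.5081 0.2968 0.1063]
```

View pics/fit.png

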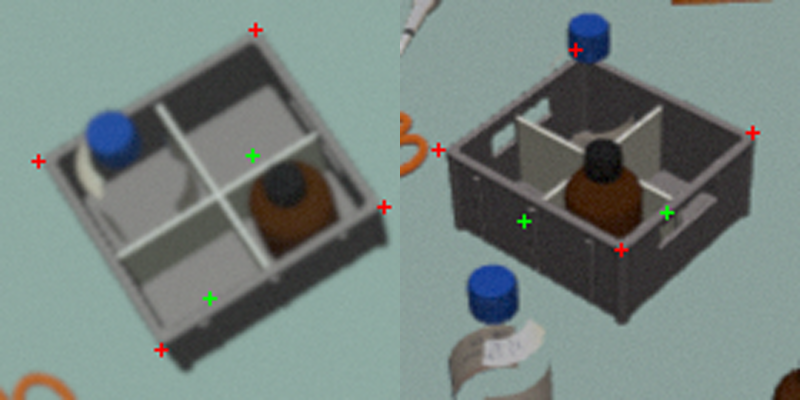

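```bash
python3 - <<'E'
from h import *
from scipy.optimize import least_squares
np.set_printoptions(precision=4,suppress=True)
s=400/140
T=np.array([(46,158),(255,38),(384,206),(165,345)])/s+130
S=(np.array([(450,152),(583,65),(750,138),(622,243)])-[400,0])/s+[255,110]
kt,ks=cams.get_calibration('top'),cams.get_calibration('scene')
def cor(p):
    c,q=np.cos(p[2]),np.sin(p[2]);return [np.array([p[0]+c*x*p[3]-q*y*p[3],p[1]+q*x*p[3]+c*y*p[3],.08]) for x,y in((.081,.0875),(.081,-.0875),(-.081,-.0875),(-.081,.0875))]
def match(k,p,O):
    Q=np.array([proj(k,c) for c in cor(p)]);D=np.linalg.norm(O[:,None]-Q[None],axis=2);return O-Q[D.argmin(1)]
def f(p,a=1,b=1): return np.r_[a*match(kt,p,T).ravel(),b*match(ks,p,S).ravel(),(p[3]-1)*100]
for a,b in((1,1),(1,0),(0,1)):
    r=least_squares(f,[.503,.353,np.deg2rad(53),.98],args=(a,b));p=r.x
    c,q=np.cos(p[2]),np.sin(p[2]);Rm=np.array([[c,-q],[q,c]])
    print(p,np.rad2deg(p[2]),'rms',np.sqrt(np.mean(r.fun**2)),'LF',p[:2]+Rm@[.0345,-.041],'SF',p[:2]+Rm@[-.041,.041])
print('over clear z.19', toolshift([.447,.141,.19]))
E
```

```text
[0.505  0.3498 0.9192 0.9672] 52.663675395219975 rms 1.7196322449486614 LF [0.5586 0.3524] SF [0.4476 0.3421]
[0.5032 0.3503 0.9198 0.9799] 52.69902418807778 rms 0.8824674102558322 LF [0.5568 0.3529] SF [0.4458 0.3426]
[0.5073 0.3479 0.9175 0.9662] 52.5701994396225 rms 1.418360582113856 LF [0.5608 0.3503] SF [0.4498 0.3402]
over clear z.19 [-2.0121 -2.1736  0.0734]
```

Request:
{"fn": "jog_arm", "kwargs": {"plan": [{"x":-0.13,"y":-0.14},{"x":-0.27,"y":-0.29},{"x":-0.4,"y":-0.44},{"x":-0.54,"y":-0.58},{"x":-0.67,"y":-0.72},{"x":-0.67,"y":-0.72}], "hand": 1}}

```text
invalid input at $.plan[0]: expected keys x, y, z, wx, wy, wz
```

Request:
{"fn": "jog_arm", "kwargs": {"plan": [{"x":-0.13,"y":-0.14},{"x":-0.27,"y":-0.29},{"x":-0.4,"y":-0.44},{"x":-0.54,"y":-0.58},{"x":-0.67,"y":-0.72},{"x":-0.67,"y":-0.72}]}}

```text
invalid input at $.plan[0]: expected keys x, y, z, wx, wy, wz
```

```bash
python3 - <<'E'
from h import *
np.set_printoptions(precision=3,suppress=True)
o=monitor.get_obs(); print(o['t'],o['eef_pos'],o['tool_rot'],o['q'],toolshift([.447,.141,.19]))
shot('wrist','w1.png')
k=cams.get_calibration('wrist');E=np.array(k['extrinsics']);print(-E[:3,:3].T@E[:3,3],E[2,:3],k['fx'])
for t,z in(('bottle_clear',0),('cell_large_free',.006),('cell_small_free',.006),('crate',0)):
    for d in finder.place_of('wrist',t)[:3]: print(t,d['confidence'],np.array(d['location']),ray(k,d['location'],z))
E
```

```text
1.05 [0.156 0.657 0.205] [0.    0.116 0.993 0.   ] [-1.446  0.477  0.022  1.555 -0.011  1.109 -0.083] [-2.012 -2.174  0.073]
[0.079 0.674 0.374] [ 0.294 -0.07  -0.953] 422.2183539377227
```

Request:
{"fn": "jog_arm", "kwargs": {"plan": [{"x":-0.13,"y":-0.14,"z":0,"wx":0,"wy":0,"wz":0},{"x":-0.27,"y":-0.29,"z":0,"wx":0,"wy":0,"wz":0},{"x":-0.4,"y":-0.44,"z":0,"wx":0,"wy":0,"wz":0},{"x":-0.54,"y":-0.58,"z":0,"wx":0,"wy":0,"wz":0},{"x":-0.67,"y":-0.72,"z":0,"wx":0,"wy":0,"wz":0},{"x":-0.67,"y":-0.72,"z":0,"wx":0,"wy":0,"wz":0}], "hand": 1}}

```text
t: 1.8
eef_pos: [0.2586, 0.4784, 0.2048]
tool_rot: [0.001, 0.121, 0.993, -0.002]
contact_force: [0.6, -1.7, -1.1]
gripper_width: 1.004
```

Request:
{"fn": "jog_arm", "kwargs": {"plan": [{"x":-0.13,"y":-0.14,"z":0,"wx":0,"wy":0,"wz":0},{"x":-0.27,"y":-0.29,"z":0,"wx":0,"wy":0,"wz":0},{"x":-0.4,"y":-0.44,"z":0,"wx":0,"wy":0,"wz":0},{"x":-0.54,"y":-0.58,"z":0,"wx":0,"wy":0,"wz":0},{"x":-0.67,"y":-0.72,"z":0,"wx":0,"wy":0,"wz":0},{"x":-0.67,"y":-0.72,"z":0,"wx":0,"wy":0,"wz":0}]}}

```text
t: 2.3
eef_pos: [0.358, 0.2991, 0.2059]
tool_rot: [0.002, 0.126, 0.992, -0.003]
contact_force: [-0.5, -1.0, -0.4]
gripper_width: 0.998
```

```bash
python3 - <<'E'
from h import *
np.set_printoptions(precision=3,suppress=True)
o=monitor.get_obs(); print(o['t'],o['eef_pos'],o['tool_rot'],o['q'],toolshift([.447,.141,.2]))
shot('wrist','w1.png')
k=cams.get_calibration('wrist');E=np.array(k['extrinsics']);print(-E[:3,:3].T@E[:3,3],E[2,:3],k['fx'])
for t,z in(('bottle_clear',0),('cell_large_free',.006),('cell_small_free',.006),('crate',0)):
    for d in finder.place_of('wrist',t)[:3]: print(t,d['confidence'],np.array(d['location']),ray(k,d['location'],z))
E
```

```text
2.3 [0.358 0.299 0.206] [ 0.002  0.126  0.992 -0.003] [-1.002  0.127  0.183  2.043 -0.02   0.976  0.509] [-0.629 -0.653  0.036]
[0.28  0.322 0.375] [ 0.296 -0.079 -0.952] 422.2183539377227
bottle_clear 0.87 [186.2 322.4] [0.447 0.143 0.   ]
bottle_clear 0.77 [171.7 201.1] [0.327 0.172 0.   ]
bottle_clear 0.2 [409.5 323.5] [0.503 0.358 0.   ]
cell_large_free 0.64 [423.3 372.3] [0.558 0.361 0.006]
cell_small_free 0.66 [387.7 275.7] [0.444 0.347 0.006]
crate 0.95 [405.3 324.4] [0.503 0.354 0.   ]
```

```bash
python3 - <<'E'
from h import *
im=cv2.imread('pics/w1.png');k=cams.get_calibration('wrist')
C=np.array([.5035,.3515]);a=np.deg2rad(52.7);Rm=np.array([[np.cos(a),-np.sin(a)],[np.sin(a),np.cos(a)]])
L=lambda p,q,c:cv2.line(im,tuple(np.int32(np.round(proj(k,[*(C+Rm@p[:2]),p[2]])))),tuple(np.int32(np.round(proj(k,[*(C+Rm@q[:2]),q[2]])))),c,1)
r=[(.081,.0875,.08),(.081,-.0875,.08),(-.081,-.0875,.08),(-.081,.0875,.08)]
for i in range(4): L(r[i],r[(i+1)%4],(0,0,255))
L((-.0065,-.08,.07),(-.0065,.08,.07),(0,255,0));L((-.0735,0,.07),(.0735,0,.07),(0,255,0))
cv2.drawMarker(im,tuple(np.int32(proj(k,[.447,.142,.145]))),(0,255,255),0,8)
cv2.imwrite('pics/w1b.png',im)
E
```

```text
(no output)
```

View pics/w1b.png

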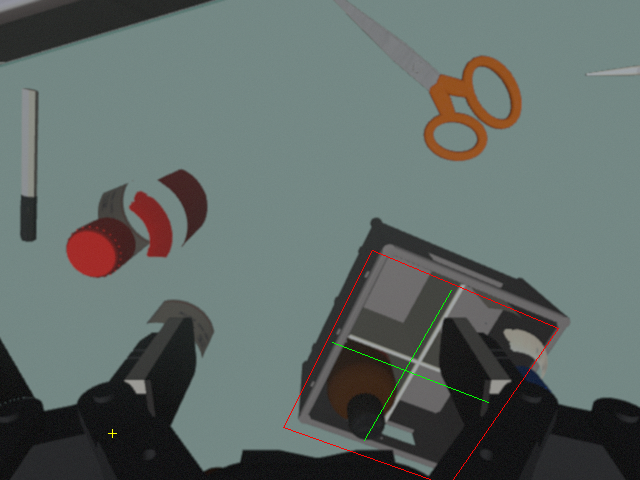

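Request:
{"fn": "jog_arm", "kwargs": {"plan": [{"x":-0.13,"y":-0.13,"z":0,"wx":0,"wy":0,"wz":0},{"x":-0.26,"y":-0.27,"z":0,"wx":0,"wy":0,"wz":0},{"x":-0.38,"y":-0.4,"z":0,"wx":0,"wy":0,"wz":0},{"x":-0.5,"y":-0.52,"z":0,"wx":0,"wy":0,"wz":0},{"x":-0.63,"y":-0.65,"z":0,"wx":0,"wy":0,"wz":0},{"x":-0.63,"y":-0.65,"z":0,"wx":0,"wy":0,"wz":0},{"x":-0.63,"y":-0.65,"z":0,"wx":0,"wy":0,"wz":0},{"x":-0.63,"y":-0.65,"z":0,"wx":0,"wy":0,"wz":0},{"x":-0.63,"y":-0.65,"z":0,"wx":0,"wy":0,"wz":0}]}}

```text
t: 3.3
eef_pos: [0.4441, 0.1537, 0.2063]
tool_rot: [0.001, 0.118, 0.993, -0.001]
contact_force: [0.2, -0.2, 0.1]
gripper_width: 1.0
```

```bash
python3 - <<'E'
from h import *
np.set_printoptions(precision=3,suppress=True)
o=monitor.get_obs(); print(o['t'],o['eef_pos'],o['tool_rot'],o['q'],toolshift([.447,.141,.112]))
k=cams.get_calibration('wrist');shot('wrist','w2.png')
for t,z in(('bottle_clear',0),('bottle_brown',0),('tape_roll',0),('cell_large_free',.006)):
    for d in finder.place_of('wrist',t)[:3]: print(t,d['confidence'],np.array(d['location']),ray(k,d['location'],z))
im=cv2.imread('pics/w2.png')
for z in(.145,.115): cv2.drawMarker(im,tuple(np.int32(proj(k,[.447,.141,z]))),(0,255,255),0,8);print(proj(k,[.447,.141,z]))
cv2.imwrite('pics/w2b.png',im)
E
```

```text
3.3 [0.444 0.154 0.206] [ 0.001  0.118  0.993 -0.001] [-0.764  0.13   0.326  2.045 -0.046  0.973  0.919] [-0.028 -0.057  0.472]
bottle_clear 0.9 [302.8  60. ] [0.33  0.168 0.   ]
bottle_brown 0.88 [321.9 397.2] [0.654 0.106 0.   ]
tape_roll 0.91 [257.9 276.1] [0.505 0.079 0.   ]
cell_large_free 0.58 [556.5 269.3] [0.562 0.354 0.006]
cell_large_free 0.21 [258.  272.7] [0.5   0.081 0.006]
[299.225 258.258]
[301.212 242.348]
```

View pics/w2b.png

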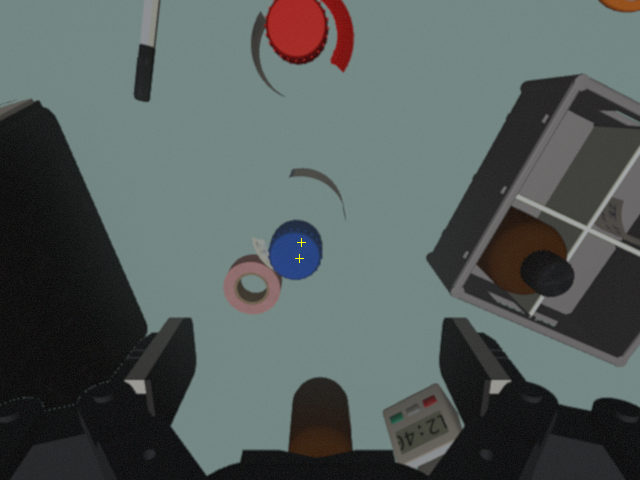

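Request:
{"fn": "jog_arm", "kwargs": {"plan": [{"x":-0.025,"y":-0.06,"z":0.02,"wx":0,"wy":0,"wz":0},{"x":-0.025,"y":-0.06,"z":0.12,"wx":0,"wy":0,"wz":0},{"x":-0.025,"y":-0.06,"z":0.24,"wx":0,"wy":0,"wz":0},{"x":-0.025,"y":-0.06,"z":0.36,"wx":0,"wy":0,"wz":0},{"x":-0.025,"y":-0.06,"z":0.47,"wx":0,"wy":0,"wz":0},{"x":-0.025,"y":-0.06,"z":0.47,"wx":0,"wy":0,"wz":0},{"x":-0.025,"y":-0.06,"z":0.47,"wx":0,"wy":0,"wz":0}]}}

```text
t: 4.13
eef_pos: [0.4459, 0.1391, 0.1121]
tool_rot: [0.0, 0.119, 0.993, -0.002]
contact_force: [1.6, 0.5, 1.2]
gripper_width: 1.0
```

Request:
{"fn": "jog_arm", "kwargs": {"plan": [{"x":0,"y":0,"z":0,"wx":0,"wy":0,"wz":0},{"x":0,"y":0,"z":0,"wx":0,"wy":0,"wz":0},{"x":0,"y":0,"z":0,"wx":0,"wy":0,"wz":0},{"x":0,"y":0,"z":0,"wx":0,"wy":0,"wz":0},{"x":0,"y":0,"z":0,"wx":0,"wy":0,"wz":0},{"x":0,"y":0,"z":0,"wx":0,"wy":0,"wz":0},{"x":0,"y":0,"z":0,"wx":0,"wy":0,"wz":0},{"x":0,"y":0,"z":0,"wx":0,"wy":0,"wz":0}], "hand": -1, "grip_force": 50}}

```text
t: 4.8
eef_pos: [0.4466, 0.1393, 0.1132]
tool_rot: [0.001, 0.119, 0.993, -0.002]
contact_force: [-1.6, -0.7, 7.7]
gripper_width: 0.314
```

Request:
{"fn": "jog_arm", "kwargs": {"plan": [{"x":0,"y":0,"z":-0.05,"wx":0,"wy":0,"wz":0},{"x":0,"y":0,"z":-0.15,"wx":0,"wy":0,"wz":0},{"x":0,"y":0,"z":-0.28,"wx":0,"wy":0,"wz":0},{"x":0,"y":0,"z":-0.42,"wx":0,"wy":0,"wz":0},{"x":0,"y":0,"z":-0.56,"wx":0,"wy":0,"wz":0},{"x":0,"y":0,"z":-0.68,"wx":0,"wy":0,"wz":0},{"x":0,"y":0,"z":-0.75,"wx":0,"wy":0,"wz":0},{"x":0,"y":0,"z":-0.75,"wx":0,"wy":0,"wz":0},{"x":0,"y":0,"z":-0.75,"wx":0,"wy":0,"wz":0}]}}

```text
t: 5.55
eef_pos: [0.4462, 0.1398, 0.263]
tool_rot: [0.001, 0.119, 0.993, -0.001]
contact_force: [0.4, -0.5, -5.7]
gripper_width: 0.315
```

```bash
python3 - <<'E'
from h import *
np.set_printoptions(precision=3,suppress=True)
o=monitor.get_obs(); print(o['t'],o['eef_pos'],o['tool_rot'],o['q'],o['gripper_width'],toolshift([.556,.353,.263]))
k=cams.get_calibration('wrist');shot('wrist','w3.png')
# crate overlay, settled pose
im=cv2.imread('pics/w3.png')
C=np.array([.5035,.3515]);a=np.deg2rad(52.7);Rm=np.array([[np.cos(a),-np.sin(a)],[np.sin(a),np.cos(a)]])
L=lambda p,q,c:cv2.line(im,tuple(np.int32(np.round(proj(k,[*(C+Rm@p[:2]),p[2]])))),tuple(np.int32(np.round(proj(k,[*(C+Rm@q[:2]),q[2]])))),c,1)
r=[(.081,.0875,.08),(.081,-.0875,.08),(-.081,-.0875,.08),(-.081,.0875,.08)]
for i in range(4): L(r[i],r[(i+1)%4],(0,0,255))
L((-.0065,-.08,.07),(-.0065,.08,.07),(0,255,0));L((-.0735,0,.07),(.0735,0,.07),(0,255,0))
cv2.imwrite('pics/w3b.png',im)
E
```

```text
5.55 [0.446 0.14  0.263] [ 0.001  0.119  0.993 -0.001] [-0.764  0.062  0.344  1.977 -0.02   1.106  0.92 ] 0.31503165579394754 [-0.281  1.165 -0.002]
```

View pics/w3b.png

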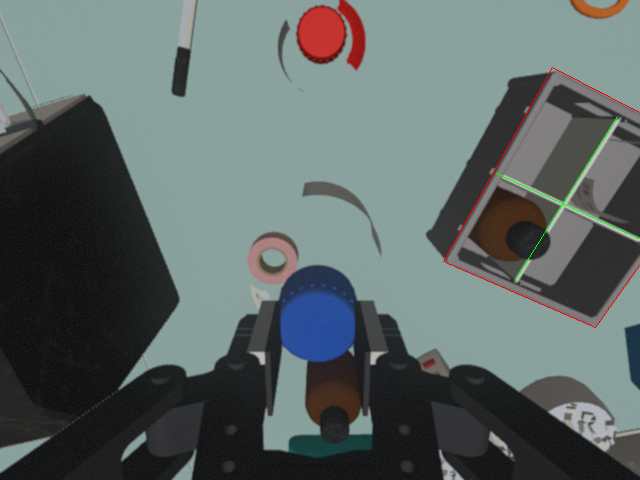

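Request:
{"fn": "jog_arm", "kwargs": {"plan": [{"x":-0.02,"y":0.06,"z":0,"wx":0,"wy":0,"wz":0},{"x":-0.04,"y":0.18,"z":0,"wx":0,"wy":0,"wz":0},{"x":-0.08,"y":0.32,"z":0,"wx":0,"wy":0,"wz":0},{"x":-0.11,"y":0.46,"z":0,"wx":0,"wy":0,"wz":0},{"x":-0.14,"y":0.6,"z":0,"wx":0,"wy":0,"wz":0},{"x":-0.18,"y":0.74,"z":0,"wx":0,"wy":0,"wz":0},{"x":-0.21,"y":0.86,"z":0,"wx":0,"wy":0,"wz":0},{"x":-0.24,"y":0.95,"z":0,"wx":0,"wy":0,"wz":0},{"x":-0.25,"y":1.0,"z":0,"wx":0,"wy":0,"wz":0},{"x":-0.25,"y":1.0,"z":0,"wx":0,"wy":0,"wz":0},{"x":-0.25,"y":1.0,"z":0,"wx":0,"wy":0,"wz":0}]}}

```text
t: 6.52
eef_pos: [0.5407, 0.3215, 0.2596]
tool_rot: [-0.001, 0.119, 0.993, -0.003]
contact_force: [0.1, -0.1, -5.0]
gripper_width: 0.319
```

```bash
python3 - <<'E'
from h import *
np.set_printoptions(precision=3,suppress=True)
o=monitor.get_obs(); print(o['t'],o['eef_pos'],o['tool_rot'],o['gripper_width'],toolshift([.557,.354,.263]))
E
```

```text
6.5167 [0.541 0.322 0.26 ] [-0.001  0.119  0.993 -0.003] 0.318699027888341 [-0.041  0.177 -0.018]
```

Request:
{"fn": "jog_arm", "kwargs": {"plan": [{"x":-0.02,"y":0.09,"z":0,"wx":0,"wy":0,"wz":0},{"x":-0.04,"y":0.175,"z":0,"wx":0,"wy":0,"wz":0},{"x":-0.04,"y":0.175,"z":0,"wx":0,"wy":0,"wz":0},{"x":-0.04,"y":0.175,"z":0,"wx":0,"wy":0,"wz":0},{"x":-0.04,"y":0.175,"z":0,"wx":0,"wy":0,"wz":0},{"x":-0.04,"y":0.175,"z":0,"wx":0,"wy":0,"wz":0}]}}

```text
t: 7.02
eef_pos: [0.5566, 0.3518, 0.2595]
tool_rot: [-0.001, 0.12, 0.993, -0.004]
contact_force: [-0.0, 0.2, -4.1]
gripper_width: 0.316
```

```bash
python3 - <<'E'
from h import *
np.set_printoptions(precision=3,suppress=True)
o=monitor.get_obs(); print(o['t'],o['eef_pos'],o['tool_rot'],o['gripper_width'],toolshift([.557,.354,.263]))
# bottle drawn in top+scene for where it should be: circle of foot at z, cell at rim
C=np.array([.5035,.3515]);a=np.deg2rad(52.7);Rm=np.array([[np.cos(a),-np.sin(a)],[np.sin(a),np.cos(a)]])
zb=o['eef_pos'][2]-.113
out=[]
for n,(x0,y0) in(('top',(150,90)),('scene',(270,60))):
    shot(n,n+'3.png');im=cv2.imread(f'pics/{n}3.png')[y0:y0+170,x0:x0+170];im=cv2.resize(im,(400,400),interpolation=2);k=cams.get_calibration(n)
    def pl(P,c,close=True): cv2.polylines(im,[np.int32([(proj(k,p)-[x0,y0])*400/170 for p in P])],close,c,1)
    for z,r in((zb,.0335),(zb+.1,.0335),(zb+.145,.0155)):
        t=np.linspace(0,6.28,30);pl([[o['eef_pos'][0]+r*np.cos(u),o['eef_pos'][1]+r*np.sin(u),z] for u in t],(0,255,255))
    pl([[*(C+Rm@q),.08] for q in((.081,.0875),(.081,-.0875),(-.081,-.0875),(-.081,.0875))],(0,0,255))
    out.append(im)
cv2.imwrite('pics/c3.png',np.hstack(out))
E
```

```text
7.0167 [0.557 0.352 0.259] [-0.001  0.12   0.993 -0.004] 0.3164411872206276 [ 0.001  0.011 -0.018]
```

View pics/c3.png

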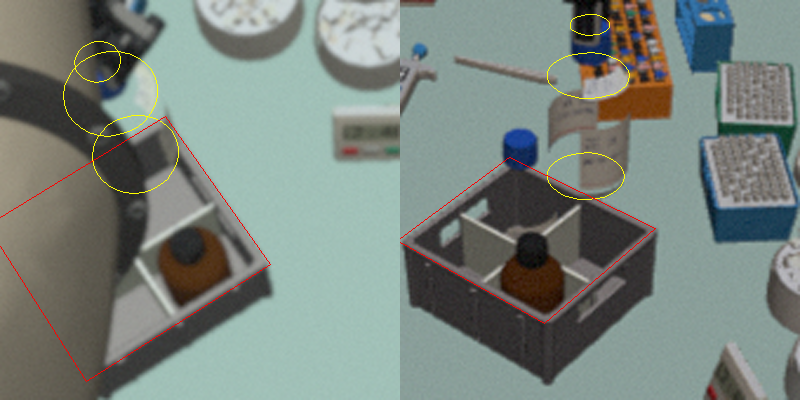

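Request:
{"fn": "jog_arm", "kwargs": {"plan": [{"x":0,"y":0.01,"z":0.08,"wx":0,"wy":0,"wz":0},{"x":0,"y":0.01,"z":0.18,"wx":0,"wy":0,"wz":0},{"x":0,"y":0.01,"z":0.25,"wx":0,"wy":0,"wz":0},{"x":0,"y":0.01,"z":0.3,"wx":0,"wy":0,"wz":0},{"x":0,"y":0.01,"z":0.33,"wx":0,"wy":0,"wz":0},{"x":0,"y":0.01,"z":0.36,"wx":0,"wy":0,"wz":0},{"x":0,"y":0.01,"z":0.39,"wx":0,"wy":0,"wz":0},{"x":0,"y":0.01,"z":0.42,"wx":0,"wy":0,"wz":0},{"x":0,"y":0.01,"z":0.42,"wx":0,"wy":0,"wz":0}]}}

```text
t: 7.87
eef_pos: [0.5565, 0.3535, 0.1746]
tool_rot: [-0.001, 0.12, 0.993, -0.004]
contact_force: [0.2, -0.0, -5.1]
gripper_width: 0.315
```

Request:
{"fn": "jog_arm", "kwargs": {"plan": [{"x":0,"y":0,"z":0.03,"wx":0,"wy":0,"wz":0},{"x":0,"y":0,"z":0.06,"wx":0,"wy":0,"wz":0},{"x":0,"y":0,"z":0.09,"wx":0,"wy":0,"wz":0},{"x":0,"y":0,"z":0.12,"wx":0,"wy":0,"wz":0},{"x":0,"y":0,"z":0.15,"wx":0,"wy":0,"wz":0},{"x":0,"y":0,"z":0.18,"wx":0,"wy":0,"wz":0},{"x":0,"y":0,"z":0.21,"wx":0,"wy":0,"wz":0},{"x":0,"y":0,"z":0.24,"wx":0,"wy":0,"wz":0},{"x":0,"y":0,"z":0.24,"wx":0,"wy":0,"wz":0},{"x":0,"y":0,"z":0.24,"wx":0,"wy":0,"wz":0}]}}

```text
t: 8.7
eef_pos: [0.5562, 0.353, 0.1261]
tool_rot: [-0.002, 0.12, 0.993, -0.004]
contact_force: [0.5, 0.0, -3.7]
gripper_width: 0.318
```

Foot about 13 mm up with no side force, so I'll lower the last 7 mm slowly.

Request:
{"fn": "jog_arm", "kwargs": {"plan": [{"x":0,"y":0,"z":0.01,"wx":0,"wy":0,"wz":0},{"x":0,"y":0,"z":0.02,"wx":0,"wy":0,"wz":0},{"x":0,"y":0,"z":0.03,"wx":0,"wy":0,"wz":0},{"x":0,"y":0,"z":0.035,"wx":0,"wy":0,"wz":0},{"x":0,"y":0,"z":0.035,"wx":0,"wy":0,"wz":0},{"x":0,"y":0,"z":0.035,"wx":0,"wy":0,"wz":0}]}}

```text
t: 9.2
eef_pos: [0.5564, 0.353, 0.1196]
tool_rot: [-0.001, 0.12, 0.993, -0.004]
contact_force: [-1.0, -1.0, 0.0]
gripper_width: 0.313
```

Request:
{"fn": "jog_arm", "kwargs": {"plan": [{"x":0,"y":0,"z":0,"wx":0,"wy":0,"wz":0},{"x":0,"y":0,"z":0,"wx":0,"wy":0,"wz":0},{"x":0,"y":0,"z":0,"wx":0,"wy":0,"wz":0},{"x":0,"y":0,"z":0,"wx":0,"wy":0,"wz":0},{"x":0,"y":0,"z":0,"wx":0,"wy":0,"wz":0}], "hand": 0.05}}

```text
t: 9.62
eef_pos: [0.5565, 0.3532, 0.1197]
tool_rot: [-0.001, 0.12, 0.993, -0.004]
contact_force: [-0.0, -0.4, -0.8]
gripper_width: 0.526
```

Request:
{"fn": "jog_arm", "kwargs": {"plan": [{"x":0,"y":0,"z":-0.05,"wx":0,"wy":0,"wz":0},{"x":0,"y":0,"z":-0.12,"wx":0,"wy":0,"wz":0},{"x":0,"y":0,"z":-0.24,"wx":0,"wy":0,"wz":0},{"x":0,"y":0,"z":-0.38,"wx":0,"wy":0,"wz":0},{"x":0,"y":0,"z":-0.5,"wx":0,"wy":0,"wz":0},{"x":0,"y":0,"z":-0.5,"wx":0,"wy":0,"wz":0}]}}

```text
t: 10.12
eef_pos: [0.5598, 0.3555, 0.2265]
tool_rot: [0.002, 0.12, 0.993, -0.0]
contact_force: [1.2, 0.0, 0.4]
gripper_width: 0.525
```

```bash
python3 - <<'E'
from h import *
np.set_printoptions(precision=3,suppress=True)
o=monitor.get_obs(); print(o['t'],o['eef_pos'],o['tool_rot'],o['q'],o['gripper_width'],toolshift([.653,.107,.22]))
E
```

```text
10.1167 [0.56  0.355 0.227] [ 0.002  0.12   0.993 -0.   ] [-0.86   0.446  0.278  1.579 -0.127  1.132  0.777] 0.5249017216399913 [-0.748 -1.096  0.036]
```

Request:
{"fn": "jog_arm", "kwargs": {"plan": [{"x":-0.1,"y":-0.15,"z":0,"wx":0,"wy":0,"wz":0},{"x":-0.2,"y":-0.3,"z":0,"wx":0,"wy":0,"wz":0},{"x":-0.31,"y":-0.45,"z":0,"wx":0,"wy":0,"wz":0},{"x":-0.42,"y":-0.61,"z":0,"wx":0,"wy":0,"wz":0},{"x":-0.52,"y":-0.76,"z":0,"wx":0,"wy":0,"wz":0},{"x":-0.62,"y":-0.9,"z":0,"wx":0,"wy":0,"wz":0},{"x":-0.7,"y":-1.0,"z":0,"wx":0,"wy":0,"wz":0},{"x":-0.7,"y":-1.0,"z":0,"wx":0,"wy":0,"wz":0},{"x":-0.7,"y":-1.0,"z":0,"wx":0,"wy":0,"wz":0},{"x":-0.7,"y":-1.0,"z":0,"wx":0,"wy":0,"wz":0},{"x":-0.7,"y":-1.0,"z":0,"wx":0,"wy":0,"wz":0}], "hand": 1}}

```text
t: 11.03
eef_pos: [0.6477, 0.1301, 0.2272]
tool_rot: [0.002, 0.118, 0.993, 0.0]
contact_force: [0.0, 0.2, 0.2]
gripper_width: 1.0
```

```bash
python3 - <<'E'
from h import *
np.set_printoptions(precision=3,suppress=True)
o=monitor.get_obs(); print(o['t'],o['eef_pos'],o['tool_rot'],o['q'],toolshift([.653,.107,.086]))
k=cams.get_calibration('wrist');shot('wrist','w4.png')
for t,z in(('bottle_clear',0.006),('bottle_brown',0)):
    for d in finder.place_of('wrist',t)[:3]: print(t,d['confidence'],np.array(d['location']),ray(k,d['location'],z))
im=cv2.imread('pics/w4.png')
C=np.array([.5035,.3515]);a=np.deg2rad(52.7);Rm=np.array([[np.cos(a),-np.sin(a)],[np.sin(a),np.cos(a)]])
cv2.polylines(im,[np.int32([proj(k,[*(C+Rm@q),.08]) for q in((.081,.0875),(.081,-.0875),(-.081,-.0875),(-.081,.0875))])],True,(0,0,255),1)
ci=lambda x,y,z,r:cv2.polylines(im,[np.int32([proj(k,[x+r*np.cos(u),y+r*np.sin(u),z]) for u in np.linspace(0,6.28,30)])],True,(0,255,255),1)
ci(.653,.107,.115,.013);ci(.557,.354,.151,.0155)
cv2.imwrite('pics/w4b.png',im)
E
```

```text
11.0333 [0.648 0.13  0.227] [0.002 0.118 0.993 0.   ] [-0.532  0.445  0.335  1.588 -0.156  1.131  1.172] [-0.05  -0.106  0.706]
bottle_clear 0.84 [551.1  24.7] [0.555 0.353 0.006]
bottle_brown 0.65 [292.1 203.7] [0.653 0.103 0.   ]
```

View pics/w4b.png

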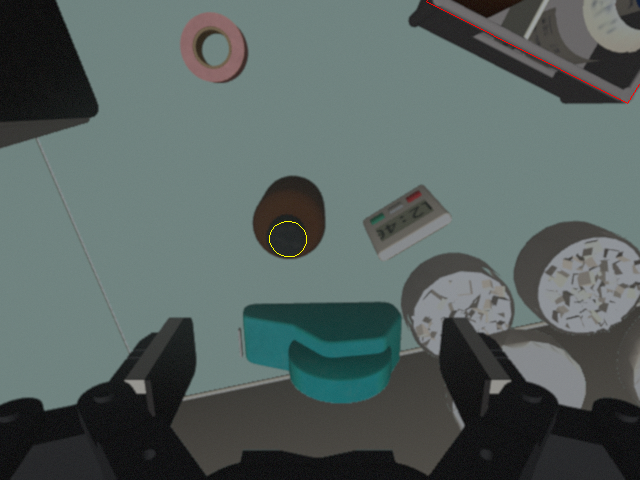

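Request:
{"fn": "jog_arm", "kwargs": {"plan": [{"x":-0.05,"y":-0.106,"z":0.05,"wx":0,"wy":0,"wz":0},{"x":-0.05,"y":-0.106,"z":0.15,"wx":0,"wy":0,"wz":0},{"x":-0.05,"y":-0.106,"z":0.3,"wx":0,"wy":0,"wz":0},{"x":-0.05,"y":-0.106,"z":0.45,"wx":0,"wy":0,"wz":0},{"x":-0.05,"y":-0.106,"z":0.58,"wx":0,"wy":0,"wz":0},{"x":-0.05,"y":-0.106,"z":0.66,"wx":0,"wy":0,"wz":0},{"x":-0.05,"y":-0.106,"z":0.7,"wx":0,"wy":0,"wz":0},{"x":-0.05,"y":-0.106,"z":0.7,"wx":0,"wy":0,"wz":0},{"x":-0.05,"y":-0.106,"z":0.7,"wx":0,"wy":0,"wz":0}]}}

```text
t: 11.93
eef_pos: [0.6535, 0.107, 0.0878]
tool_rot: [0.002, 0.118, 0.993, -0.0]
contact_force: [-1.1, 1.0, 0.5]
gripper_width: 0.996
```

Request:
{"fn": "jog_arm", "kwargs": {"plan": [{"x":0,"y":0,"z":0,"wx":0,"wy":0,"wz":0},{"x":0,"y":0,"z":0,"wx":0,"wy":0,"wz":0},{"x":0,"y":0,"z":0,"wx":0,"wy":0,"wz":0},{"x":0,"y":0,"z":0,"wx":0,"wy":0,"wz":0},{"x":0,"y":0,"z":0,"wx":0,"wy":0,"wz":0},{"x":0,"y":0,"z":0,"wx":0,"wy":0,"wz":0},{"x":0,"y":0,"z":0,"wx":0,"wy":0,"wz":0},{"x":0,"y":0,"z":0,"wx":0,"wy":0,"wz":0},{"x":0,"y":0,"z":0,"wx":0,"wy":0,"wz":0},{"x":0,"y":0,"z":0,"wx":0,"wy":0,"wz":0}], "hand": -1, "grip_force": 50}}

```text
t: 12.77
eef_pos: [0.6557, 0.1053, 0.0906]
tool_rot: [0.005, 0.119, 0.993, -0.0]
contact_force: [-1.1, -3.3, 12.9]
gripper_width: 0.001
```

```bash
python3 - <<'E'
from h import *
np.set_printoptions(precision=3,suppress=True)
o=monitor.get_obs(); print(o['t'],o['eef_pos'],o['contact_force'])
k=cams.get_calibration('wrist');A=shot('wrist','w5.png');B=shot('scene','s5.png');T=shot('top','t5.png')
out=np.hstack([cv2.resize(A,(400,300)),cv2.resize(B[180:300,340:500],(400,300))])
cv2.imwrite('pics/c5.png',out[:,:,::-1])
for n in('scene','top','wrist'):
  for d in finder.place_of(n,'bottle_brown')[:2]: print(n,d['confidence'],np.array(d['location']),ray(n,d['location'],0))
E
```

```text
12.7667 [0.656 0.105 0.091] [-1.118 -3.268 12.919]
scene 0.87 [401.1 275.3] [0.662 0.104 0.   ]
scene 0.58 [348.2 187.3] [0.558 0.353 0.   ]
wrist 0.63 [319.2 232. ] [0.655 0.106 0.   ]
```

View pics/c5.png

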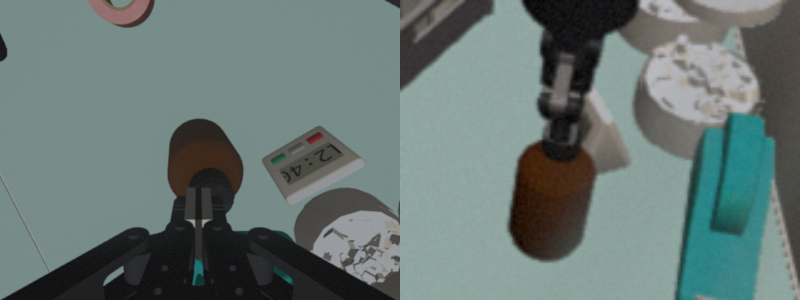

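The fingers shut empty: the cap slipped out on the camera side and the bottle still stands. I'll raise straight up and look again.

Request:
{"fn": "jog_arm", "kwargs": {"plan": [{"x":0,"y":0,"z":-0.02,"wx":0,"wy":0,"wz":0},{"x":0,"y":0,"z":-0.06,"wx":0,"wy":0,"wz":0},{"x":0,"y":0,"z":-0.12,"wx":0,"wy":0,"wz":0},{"x":0,"y":0,"z":-0.24,"wx":0,"wy":0,"wz":0},{"x":0,"y":0,"z":-0.38,"wx":0,"wy":0,"wz":0},{"x":0,"y":0,"z":-0.5,"wx":0,"wy":0,"wz":0},{"x":0,"y":0,"z":-0.5,"wx":0,"wy":0,"wz":0},{"x":0,"y":0,"z":-0.5,"wx":0,"wy":0,"wz":0},{"x":0,"y":0,"z":-0.5,"wx":0,"wy":0,"wz":0}]}}

```text
t: 13.82
eef_pos: [0.6543, 0.1058, 0.1905]
tool_rot: [0.004, 0.119, 0.993, -0.0]
contact_force: [0.9, 0.2, -0.9]
gripper_width: -0.0
```

Request:
{"fn": "jog_arm", "kwargs": {"plan": [{"x":0,"y":0,"z":0,"wx":0,"wy":0,"wz":0},{"x":0,"y":0,"z":0,"wx":0,"wy":0,"wz":0},{"x":0,"y":0,"z":0,"wx":0,"wy":0,"wz":0},{"x":0,"y":0,"z":0,"wx":0,"wy":0,"wz":0},{"x":0,"y":0,"z":0,"wx":0,"wy":0,"wz":0},{"x":0,"y":0,"z":0,"wx":0,"wy":0,"wz":0},{"x":0,"y":0,"z":0,"wx":0,"wy":0,"wz":0}], "hand": 1}}

```text
t: 14.4
eef_pos: [0.6543, 0.1058, 0.1904]
tool_rot: [0.004, 0.119, 0.993, -0.0]
contact_force: [-0.3, 0.2, 0.3]
gripper_width: 0.977
```

```bash
python3 - <<'E'
from h import *
np.set_printoptions(precision=3,suppress=True)
o=monitor.get_obs(); p=o['eef_pos'];print(o['t'],p,o['tool_rot'],o['q'])
k=cams.get_calibration('wrist');A=shot('wrist','w6.png');B=shot('scene','s6.png');T=shot('top','t6.png')
for n in('scene','top','wrist'):
  for d in finder.place_of(n,'bottle_brown')[:2]: print(n,d['confidence'],np.array(d['location']),ray(n,d['location'],0))
  for d in finder.find_in(n,'bottle_brown')[:2]: print(n,d['confidence'],np.array(d['bbox']))
def ov(im,k,x0,y0,w,h,X):
    im=np.ascontiguousarray(cv2.resize(im[y0:y0+h,x0:x0+w],(400,300),interpolation=2)[:,:,::-1]);s=400/w
    for z,r in((.115,.013),(.081,.0285),(0,.0285)): cv2.polylines(im,[np.int32([(proj(k,[X[0]+r*np.cos(u),X[1]+r*np.sin(u),z])-[x0,y0])*s for u in np.linspace(0,6.28,40)])],True,(0,255,255),1)
    return im
X=[.653,.107]
u=proj(k,[*X,.09]);x0=int(min(max(u[0]-120,0),400));y0=int(min(max(u[1]-90,0),300));print(u)
cv2.imwrite('pics/c6.png',np.hstack([ov(A,k,x0,y0,240,180,X),ov(B,cams.get_calibration('scene'),340,195,160,120,X)]))
E
```

```text
14.4 [0.654 0.106 0.19 ] [ 0.004  0.119  0.993 -0.   ] [-0.494  0.479  0.334  1.626 -0.171  1.057  1.221]
scene 0.72 [399.4 276.4] [0.659 0.101 0.   ]
scene 0.84 [384.3 233.4  33.3  50.4]
scene 0.49 [312.5 160.2  25.4  35.5]
wrist 0.66 [316.5 199.8] [0.654 0.104 0.   ]
wrist 0.9 [274.7 165.5  82.4  96.3]
[319.984 226.658]
```

View pics/c6.png

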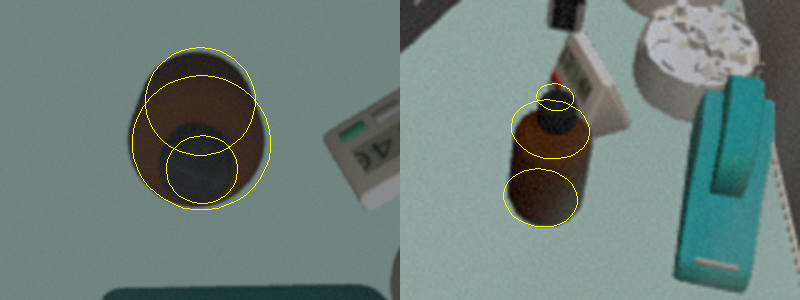

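```bash
python3 - <<'E'
from h import *
np.set_printoptions(precision=1,suppress=True)
o=monitor.get_obs();p=o['eef_pos'];k=cams.get_calibration('wrist')
for dz in(0,.019,.024,.032): print(dz,proj(k,p+[0,0,dz]),'+1cm x',proj(k,p+[.01,0,dz]))
# w5 pose had TCP (.656,.105,.0906)
p5=np.array([.6557,.1053,.0906]);a=proj(k,p+np.array([.653,.107,.115])-p5);print('cap top expected in w5',a)
im=cv2.imread('pics/w5.png')[220:400,220:460];im=cv2.convertScaleAbs(im,alpha=1.8,beta=20)
im=cv2.resize(im,(800,600),interpolation=2);s=800/240
cv2.polylines(im,[np.int32([(proj(k,p-p5+[.653+.013*np.cos(u),.107+.013*np.sin(u),.115])-[220,220])*s for u in np.linspace(0,6.28,40)])],True,(0,255,255),1)
cv2.drawMarker(im,tuple(np.int32((proj(k,p)-[220,220])*s)),(0,0,255),0,20)
cv2.imwrite('pics/c7.png',im)
E
```

```text
0 [319.5 293.9] +1cm x [324.8 313.7]
0.019 [319.8 314.5] +1cm x [325.7 336.1]
0.024 [319.9 320.7] +1cm x [325.9 342.8]
0.032 [320.1 331.4] +1cm x [326.4 354.4]
cap top expected in w5 [322.6 314.1]
```

View pics/c7.png

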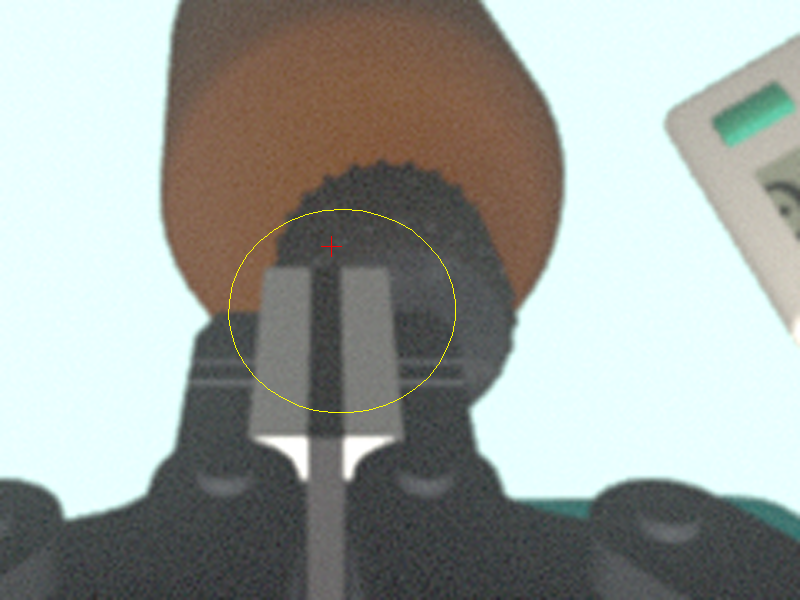

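c7 explains the miss. The shut fingertips project about 25 mm above the reported TCP and were resting on top of the cap: the cap top is at 115 mm, TCP read 90.6 mm, and there was 13 N of push-up. The lateral position is right, so I'll grasp about 22 mm lower and stop to check the width.

Request:
{"fn": "jog_arm", "kwargs": {"plan": [{"x":0,"y":0,"z":0.08,"wx":0,"wy":0,"wz":0},{"x":0,"y":0,"z":0.2,"wx":0,"wy":0,"wz":0},{"x":0,"y":0,"z":0.32,"wx":0,"wy":0,"wz":0},{"x":0,"y":0,"z":0.43,"wx":0,"wy":0,"wz":0},{"x":0,"y":0,"z":0.52,"wx":0,"wy":0,"wz":0},{"x":0,"y":0,"z":0.58,"wx":0,"wy":0,"wz":0},{"x":0,"y":0,"z":0.62,"wx":0,"wy":0,"wz":0},{"x":0,"y":0,"z":0.62,"wx":0,"wy":0,"wz":0},{"x":0,"y":0,"z":0.62,"wx":0,"wy":0,"wz":0}], "hand": 1}}

```text
t: 15.6
eef_pos: [0.6558, 0.1056, 0.067]
tool_rot: [0.005, 0.119, 0.993, -0.0]
contact_force: [-0.4, 0.7, 1.5]
gripper_width: 1.004
```

Request:
{"fn": "jog_arm", "kwargs": {"plan": [{"x":0,"y":0,"z":0,"wx":0,"wy":0,"wz":0},{"x":0,"y":0,"z":0,"wx":0,"wy":0,"wz":0},{"x":0,"y":0,"z":0,"wx":0,"wy":0,"wz":0},{"x":0,"y":0,"z":0,"wx":0,"wy":0,"wz":0},{"x":0,"y":0,"z":0,"wx":0,"wy":0,"wz":0},{"x":0,"y":0,"z":0,"wx":0,"wy":0,"wz":0},{"x":0,"y":0,"z":0,"wx":0,"wy":0,"wz":0},{"x":0,"y":0,"z":0,"wx":0,"wy":0,"wz":0}], "hand": -1, "grip_force": 50}}

```text
t: 16.27
eef_pos: [0.6562, 0.1055, 0.0676]
tool_rot: [0.005, 0.119, 0.993, 0.0]
contact_force: [-0.9, -1.0, 5.8]
gripper_width: 0.287
```

Width 0.287 is what a 26 mm cap should read. Lifting 150 mm.

Request:
{"fn": "jog_arm", "kwargs": {"plan": [{"x":0,"y":0,"z":-0.05,"wx":0,"wy":0,"wz":0},{"x":0,"y":0,"z":-0.15,"wx":0,"wy":0,"wz":0},{"x":0,"y":0,"z":-0.28,"wx":0,"wy":0,"wz":0},{"x":0,"y":0,"z":-0.42,"wx":0,"wy":0,"wz":0},{"x":0,"y":0,"z":-0.56,"wx":0,"wy":0,"wz":0},{"x":0,"y":0,"z":-0.68,"wx":0,"wy":0,"wz":0},{"x":0,"y":0,"z":-0.76,"wx":0,"wy":0,"wz":0},{"x":0,"y":0,"z":-0.76,"wx":0,"wy":0,"wz":0},{"x":0,"y":0,"z":-0.76,"wx":0,"wy":0,"wz":0},{"x":0,"y":0,"z":-0.76,"wx":0,"wy":0,"wz":0}]}}

```text
t: 17.1
eef_pos: [0.6535, 0.1057, 0.2179]
tool_rot: [0.004, 0.119, 0.993, -0.0]
contact_force: [-0.5, 0.6, -3.5]
gripper_width: 0.286
```

```bash
python3 - <<'E'
from h import *
np.set_printoptions(precision=3,suppress=True)
o=monitor.get_obs(); print(o['t'],o['eef_pos'],o['tool_rot'],o['q'],o['gripper_width'],o['contact_force'],toolshift([.446,.344,.22]))
k=cams.get_calibration('wrist');A=shot('wrist','w8.png')
for d in finder.find_in('wrist','bottle_brown')[:2]: print(d)
print(proj(k,o['eef_pos']+[0,0,.048]))
E
```

```text
17.1 [0.653 0.106 0.218] [ 0.004  0.119  0.993 -0.   ] [-0.5    0.454  0.342  1.599 -0.162  1.11   1.214] 0.2858960677544737 [-0.47   0.628 -3.474] [ 1.289  0.913 -0.02 ]
{'bbox': [247.3, 195.2, 138.2, 182.4], 'confidence': 0.86}
[320.267 356.177]
```

Request:
{"fn": "jog_arm", "kwargs": {"plan": [{"x":0.05,"y":0.04,"z":0,"wx":0,"wy":0,"wz":0},{"x":0.15,"y":0.11,"z":0,"wx":0,"wy":0,"wz":0},{"x":0.26,"y":0.18,"z":0,"wx":0,"wy":0,"wz":0},{"x":0.38,"y":0.27,"z":0,"wx":0,"wy":0,"wz":0},{"x":0.5,"y":0.35,"z":0,"wx":0,"wy":0,"wz":0},{"x":0.62,"y":0.44,"z":0,"wx":0,"wy":0,"wz":0},{"x":0.74,"y":0.52,"z":0,"wx":0,"wy":0,"wz":0},{"x":0.85,"y":0.6,"z":0,"wx":0,"wy":0,"wz":0},{"x":0.94,"y":0.67,"z":0,"wx":0,"wy":0,"wz":0},{"x":1.0,"y":0.71,"z":0,"wx":0,"wy":0,"wz":0},{"x":1.0,"y":0.71,"z":0,"wx":0,"wy":0,"wz":0}]}}

```text
t: 18.12
eef_pos: [0.4883, 0.295, 0.215]
tool_rot: [0.002, 0.115, 0.993, -0.0]
contact_force: [-0.5, -0.0, -3.2]
gripper_width: 0.284
```

```bash
python3 - <<'E'
from h import *
np.set_printoptions(precision=3,suppress=True)
o=monitor.get_obs(); print(o['t'],o['eef_pos'],o['tool_rot'],o['q'],o['gripper_width'],toolshift([.446,.344,.218]))
E
```

```text
18.1167 [0.488 0.295 0.215] [ 0.002  0.115  0.993 -0.   ] [-0.87   0.297  0.267  1.816 -0.087  1.039  0.769] 0.2842597493074474 [ 0.262  0.19  -0.016]
```

Request:
{"fn": "jog_arm", "kwargs": {"plan": [{"x":0.09,"y":0.065,"z":-0.01,"wx":0,"wy":0,"wz":0},{"x":0.18,"y":0.13,"z":-0.015,"wx":0,"wy":0,"wz":0},{"x":0.255,"y":0.19,"z":-0.015,"wx":0,"wy":0,"wz":0},{"x":0.255,"y":0.19,"z":-0.015,"wx":0,"wy":0,"wz":0},{"x":0.255,"y":0.19,"z":-0.015,"wx":0,"wy":0,"wz":0},{"x":0.255,"y":0.19,"z":-0.015,"wx":0,"wy":0,"wz":0},{"x":0.255,"y":0.19,"z":-0.015,"wx":0,"wy":0,"wz":0}]}}

```text
t: 18.7
eef_pos: [0.4481, 0.3423, 0.2175]
tool_rot: [0.002, 0.116, 0.993, -0.001]
contact_force: [-0.0, 0.2, -2.6]
gripper_width: 0.282
```

```bash
python3 - <<'E'
from h import *
np.set_printoptions(precision=3,suppress=True)
o=monitor.get_obs(); p=o['eef_pos'];print(o['t'],p,o['tool_rot'],o['gripper_width'],toolshift([.447,.344,.218]))
C=np.array([.5035,.3515]);a=np.deg2rad(52.7);Rm=np.array([[np.cos(a),-np.sin(a)],[np.sin(a),np.cos(a)]])
zb=p[2]-.0676;out=[]
for n,(x0,y0,w) in(('wrist',(0,0,640)),('scene',(240,80,160))):
    im=shot(n,n+'9.png')[:,:,::-1][y0:y0+w*3//4,x0:x0+w];s=400/w;im=np.ascontiguousarray(cv2.resize(im,(400,300),interpolation=2));k=cams.get_calibration(n)
    def pl(P,c,cl=True): cv2.polylines(im,[np.int32([(proj(k,q)-[x0,y0])*s for q in P])],cl,c,1)
    for z,r in((zb,.0285),(zb+.081,.0285),(zb+.115,.013)): pl([[p[0]-.002+r*np.cos(u),p[1]+r*np.sin(u),z] for u in np.linspace(0,6.28,30)],(0,255,255))
    pl([[*(C+Rm@q),.08] for q in((.081,.0875),(.081,-.0875),(-.081,-.0875),(-.081,.0875))],(0,0,255))
    for A in(((-.0065,-.08),(-.0065,.08)),((-.0735,0),(.0735,0))): pl([[*(C+Rm@q),.07] for q in A],(0,255,0),False)
    out.append(im)
cv2.imwrite('pics/c9.png',np.hstack(out))
E
```

```text
18.7 [0.448 0.342 0.218] [ 0.002  0.116  0.993 -0.001] 0.2823084008842364 [ 0.007  0.007 -0.002]
```

View pics/c9.png

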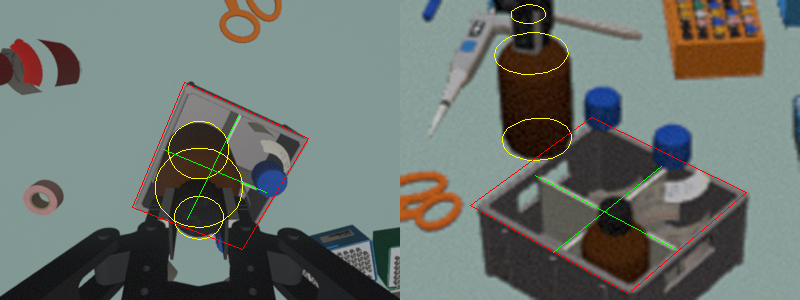

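Request:
{"fn": "jog_arm", "kwargs": {"plan": [{"x":0.007,"y":0.007,"z":0.08,"wx":0,"wy":0,"wz":0},{"x":0.007,"y":0.007,"z":0.18,"wx":0,"wy":0,"wz":0},{"x":0.007,"y":0.007,"z":0.27,"wx":0,"wy":0,"wz":0},{"x":0.007,"y":0.007,"z":0.32,"wx":0,"wy":0,"wz":0},{"x":0.007,"y":0.007,"z":0.35,"wx":0,"wy":0,"wz":0},{"x":0.007,"y":0.007,"z":0.38,"wx":0,"wy":0,"wz":0},{"x":0.007,"y":0.007,"z":0.41,"wx":0,"wy":0,"wz":0},{"x":0.007,"y":0.007,"z":0.44,"wx":0,"wy":0,"wz":0},{"x":0.007,"y":0.007,"z":0.44,"wx":0,"wy":0,"wz":0}]}}

```text
t: 19.55
eef_pos: [0.4477, 0.3446, 0.1292]
tool_rot: [0.002, 0.116, 0.993, -0.0]
contact_force: [0.6, 1.1, -3.6]
gripper_width: 0.284
```

Request:
{"fn": "jog_arm", "kwargs": {"plan": [{"x":0,"y":0,"z":0.03,"wx":0,"wy":0,"wz":0},{"x":0,"y":0,"z":0.06,"wx":0,"wy":0,"wz":0},{"x":0,"y":0,"z":0.09,"wx":0,"wy":0,"wz":0},{"x":0,"y":0,"z":0.12,"wx":0,"wy":0,"wz":0},{"x":0,"y":0,"z":0.15,"wx":0,"wy":0,"wz":0},{"x":0,"y":0,"z":0.18,"wx":0,"wy":0,"wz":0},{"x":0,"y":0,"z":0.21,"wx":0,"wy":0,"wz":0},{"x":0,"y":0,"z":0.24,"wx":0,"wy":0,"wz":0},{"x":0,"y":0,"z":0.24,"wx":0,"wy":0,"wz":0},{"x":0,"y":0,"z":0.24,"wx":0,"wy":0,"wz":0}]}}

```text
t: 20.38
eef_pos: [0.4477, 0.3444, 0.0807]
tool_rot: [0.002, 0.116, 0.993, -0.001]
contact_force: [1.5, 1.3, -4.1]
gripper_width: 0.287
```

Request:
{"fn": "jog_arm", "kwargs": {"plan": [{"x":0,"y":0,"z":0.01,"wx":0,"wy":0,"wz":0},{"x":0,"y":0,"z":0.02,"wx":0,"wy":0,"wz":0},{"x":0,"y":0,"z":0.03,"wx":0,"wy":0,"wz":0},{"x":0,"y":0,"z":0.037,"wx":0,"wy":0,"wz":0},{"x":0,"y":0,"z":0.037,"wx":0,"wy":0,"wz":0},{"x":0,"y":0,"z":0.037,"wx":0,"wy":0,"wz":0}]}}

```text
t: 20.88
eef_pos: [0.4479, 0.3445, 0.0736]
tool_rot: [0.002, 0.117, 0.993, -0.0]
contact_force: [0.9, 1.3, 1.5]
gripper_width: 0.283
```

The weight is off the gripper (z force went from -4 to +1.5 N), so it's on the floor. Letting go with a small opening.

Request:
{"fn": "jog_arm", "kwargs": {"plan": [{"x":0,"y":0,"z":0,"wx":0,"wy":0,"wz":0},{"x":0,"y":0,"z":0,"wx":0,"wy":0,"wz":0},{"x":0,"y":0,"z":0,"wx":0,"wy":0,"wz":0},{"x":0,"y":0,"z":0,"wx":0,"wy":0,"wz":0},{"x":0,"y":0,"z":0,"wx":0,"wy":0,"wz":0}], "hand": 0}}

```text
t: 21.3
eef_pos: [0.4476, 0.3442, 0.0734]
tool_rot: [0.002, 0.117, 0.993, -0.001]
contact_force: [0.1, 0.1, -0.1]
gripper_width: 0.498
```

Request:
{"fn": "jog_arm", "kwargs": {"plan": [{"x":0,"y":0,"z":-0.05,"wx":0,"wy":0,"wz":0},{"x":0,"y":0,"z":-0.12,"wx":0,"wy":0,"wz":0},{"x":0,"y":0,"z":-0.24,"wx":0,"wy":0,"wz":0},{"x":0,"y":0,"z":-0.38,"wx":0,"wy":0,"wz":0},{"x":0,"y":0,"z":-0.54,"wx":0,"wy":0,"wz":0},{"x":0,"y":0,"z":-0.7,"wx":0,"wy":0,"wz":0},{"x":0,"y":0,"z":-0.75,"wx":0,"wy":0,"wz":0},{"x":0,"y":0,"z":-0.75,"wx":0,"wy":0,"wz":0}]}}

```text
t: 21.97
eef_pos: [0.4488, 0.3457, 0.2274]
tool_rot: [0.004, 0.117, 0.993, 0.002]
contact_force: [0.4, -0.7, -1.0]
gripper_width: 0.501
```

Request:
{"fn": "jog_arm", "kwargs": {"plan": [{"x":0.1,"y":0.16,"z":0,"wx":0,"wy":0,"wz":0},{"x":0.2,"y":0.32,"z":0,"wx":0,"wy":0,"wz":0},{"x":0.3,"y":0.48,"z":0,"wx":0,"wy":0,"wz":0},{"x":0.4,"y":0.64,"z":0,"wx":0,"wy":0,"wz":0},{"x":0.5,"y":0.8,"z":0,"wx":0,"wy":0,"wz":0},{"x":0.5,"y":0.8,"z":0,"wx":0,"wy":0,"wz":0},{"x":0.5,"y":0.8,"z":0,"wx":0,"wy":0,"wz":0},{"x":0.5,"y":0.8,"z":0,"wx":0,"wy":0,"wz":0}]}}

```text
t: 22.63
eef_pos: [0.3886, 0.5232, 0.226]
tool_rot: [0.003, 0.117, 0.993, 0.001]
contact_force: [0.1, -0.1, -0.7]
gripper_width: 0.504
```

```bash
python3 - <<'E'
from h import *
np.set_printoptions(precision=3,suppress=True)
o=monitor.get_obs(); print(o['t'],o['eef_pos'],o['contact_force'])
im={}
for n in('scene','top'):
    im[n]=shot(n,n+'11.png')[:,:,::-1]
    for t,z in(('crate',0),('bottle_clear',.006),('bottle_brown',.006),('timer',0),('tape_roll',0)):
        for d in finder.place_of(n,t)[:3]: print(n,t,round(d['confidence'],2),ray(n,d['location'],z)[:2])
def P(n):
    k=cams.get_calibration(n);K=np.array([[k['fx'],0,k['cx']],[0,k['fy'],k['cy']],[0,0,1]]);return K@np.array(k['extrinsics'])[:3]
def cen(n,X,kind,r=13):
    s=tuple(int(v) for v in proj(n,X));I=np.ascontiguousarray(im[n])
    m=cv2.inRange(cv2.cvtColor(I,cv2.COLOR_BGR2HSV),(105,120,60),(130,255,255)) if kind=='b' else cv2.inRange(I,(0,0,0),(38,38,42))
    w=np.zeros_like(m);cv2.circle(w,s,r,255,-1);y,x=np.nonzero(m&w);return np.array([x.mean(),y.mean()]),len(x)
for nm,X,k in(('clear',(.557,.354,.136),'b'),('pl',(.496,.405,.136),'b'),('brown',(.446,.344,.106),'k'),('amber',(.508,.297,.106),'k')):
    try:
        (u,a),(v,b)=cen('scene',X,k),cen('top',X,k);Y=cv2.triangulatePoints(P('scene'),P('top'),u,v)[:,0];print(nm,a,b,Y[:3]/Y[3])
    except Exception as e: print(nm,e)
E
```

```text
22.6333 [0.389 0.523 0.226] [ 0.121 -0.137 -0.726]
scene crate 0.83 [0.504 0.352]
scene crate 0.51 [0.7   0.206]
scene bottle_clear 0.82 [0.333 0.168]
scene bottle_clear 0.56 [0.556 0.344]
scene bottle_brown 0.95 [0.452 0.333]
scene timer 0.66 [0.699 0.199]
scene tape_roll 0.65 [0.697 0.193]
top crate 0.8 [0.499 0.354]
top bottle_clear 0.78 [0.559 0.355]
top bottle_clear 0.69 [0.33  0.165]
top bottle_brown 0.67 [0.437 0.345]
top timer 0.93 [0.687 0.2  ]
top tape_roll 0.95 [0.511 0.078]
clear 224 265 [0.556 0.354 0.136]
pl 213 278 [0.496 0.406 0.137]
brown 161 97 [0.444 0.342 0.106]
amber 172 91 [0.508 0.297 0.106]
```

Both caps triangulate within about 3 mm of the cell centres, at the same heights as the packed bottles' caps. The crate, timer and tape haven't moved beyond the finder's noise. Handing in.

```bash
python3 -c "
from station import bot
print(bot.hand_in())"
```

```text
the job is handed in; nothing more can be done
None
```

Both bottles are in their compartments and the job is handed in, at about 23 s on the robot's clock. The clear bottle stands in the empty large compartment and the brown one in the empty small one. I lowered each until its weight came off the gripper, let go with a small opening and backed the arm away.

**Last checks** (scene and top cameras, after the arm had moved away):

| Cap | Found at (x, y) | Cell centre (x, y) | Height |
|---|---|---|---|
| Clear | (0.556, 0.354) | (0.557, 0.354) | 136 mm; packed large one 137 mm |
| Brown | (0.444, 0.342) | (0.446, 0.344) | 106 mm; packed brown one also 106 mm |

The packed bottles' caps are within about 1 mm of where they started. The crate, timer and tape roll have not moved by more than the detection noise.

**What failed or disagreed:**
- **Brown bottle grasp:** the first try missed. The fingers shut on top of the cap with about 13 N, because the real fingertips appear to sit about 25 mm above the reported TCP. The bottle stayed standing, and a grasp about 20 mm lower held.
- **Finder spread:** its single-camera positions after placing were off by about 10 mm in some cases, such as brown at (0.452, 0.333) and (0.437, 0.345). I relied on the triangulated caps instead.
- **Not checked by eye:** I had used all 12 picture views by then, so the final state was confirmed only by numbers. The hand-in reported no verdict.

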